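Ratchet the knotting board tight in its cam vise

TASK

Clamp the green-topped knotting board firmly in the blue vise by working its red-knobbed ratchet lever to and fro: one way the lever spins loose, the other way it grips and tightens, so feel which is which. Stop when the board is held firm between pad and stop, without crushing it, then swing the lever back the loose way until it meets the end of its swing and let go of it there. Do not knock the pin box, spray bottle, comb or pen about.

Things in the scene. Friction and masses are not known exactly. Their poses are not given: they have to be found in the camera images.
- vise: Blue cam vise, fixed to the table: bed plate 320 x 190 x 12 mm, from 80 mm behind (-x) to 240 mm ahead (+x) of its origin. Origin on the table, under the vertical axis of the ratchet; z up; its x points from the ratchet to the jaw, board and stop, its y to the left of that, about towards the robot.
- vise_axis (a point): Point on the vertical ratchet axis, 60 mm above the table, at the underside of the lever. Round blue housing of radius 63 mm below it.
- lever (a joint): Steel ratchet lever, rad. 0: points along the vise's +y (about towards the robot); positive is counter-clockwise from above (knob towards the vise's -x). End stops at -0.75 and +0.75; stays where left. Loose way: about 1 N at the knob. Gripping way: first up to 0.4 rad of play at 1 N, then it turns ring and cam. Which way grips differs from start to start and does not show.
- lever_knob (a point): Centre of the upright red knob at the lever's end: a cylinder 22 mm in diameter, free from 74 to 128 mm above the table, this point at 105 mm; 130 mm from the ratchet axis. The knob does not turn on the lever; the fingers can slip round it. The lever's bar below it is 22 mm wide, its top 73 mm above the table.
- ring_mark (a point): White mark, 20 x 8 mm, 53 mm from the axis on the black ring (radius 65, top 56 mm up) under the lever. At the start it points along the vise's -y. Ring and cam turn when the lever grips (5 to 7 N at the knob) and stand still when it is loose. The cam tightens whichever way it turns and holds where it is left; 2 or 3 gripping strokes are usual.
- stop: Blue stop bar of the vise, 24 x 150 x 30 mm, at the far (+x) end of the bed; origin at the middle of the foot of its face towards the board. Preset by up to 6 mm along the vise's x; it does not yield.
- board: Loose knotting board flat on the bed, between the jaw's black sprung pad (4 N per mm) and the stop: 90 (along the vise's x) x 150 x 20 mm, green top; origin at the centre of its underside. 4 to 10 mm of slack at the start. Once squeezed, the gripping force at the knob climbs, to about 9 N when firm (25 N on the board) and 11 N at 40 N. Damaged above 60 N.
- pin_box: Clear open pin box 85 x 65 x 28 mm beside the vise (beyond its -x end); origin at the centre of its underside. Leave alone.
- spray: Purple spray bottle, 68 mm in diameter, 170 mm high, beside the vise (beyond its +x end); origin at the centre of its underside. Leave alone.
- comb: Pink tail comb 200 mm long, flat on the table; leave alone.
- pen: Pink pen 140 mm long, flat on the table; leave alone.
Mind the look-alikes: they are no part of the job. Leave any orange, purple or turquoise look-alike of the board alone.

How it is judged:
At the end, for the whole second after the job is handed in: The board is at rest, pressed against the stop with 12 to 60 N; the lever is let go within 0.15 rad of the end of its swing on the loose side: below -0.6 rad if the ring was turned counter-clockwise (its mark over 15 mm to that side), above +0.6 rad if clockwise (contact force between board and stop between 12 and 60 N and ((x of ring_mark in the frame of vise above 0.015 m and value of joint lever below -0.6 rad) or (x of ring_mark in the frame of vise below -0.015 m and value of joint lever above 0.6 rad)) and linear speed of board below 0.01 m/s); the robot touches nothing.
It fails at once if the board is crushed (over 60 N against the stop) (contact force between board and stop above 60 N).
It fails at once if the pin box, spray bottle, comb or pen is knocked about (moved over 30 mm) (distance of any of pin_box, spray, comb, pen from where it was at the start of the episode above 0.03 m).
It also fails if it takes over 64 s, if anything falls off the work surface, if the arm or the gripper's body presses on something with over 40 N, if the wrist force passes 120 N, or if a joint passes its speed limit or range.

ROBOT

A 6-joint arm with a two-finger parallel gripper is mounted at the origin on the work surface. World frame = base frame: x ahead of the robot, y to its left, z up, the work surface at z = 0. Lengths are in m, angles in rad, forces in N, time in s.
With the tool pointing down it reaches from about 0.35 to 0.975 m from the base axis. Payload 17.4 kg.
Tool frame: the origin (TCP) lies midway between the tips of the shut fingers; the grasp point (between the pads) lies pinch_z behind it (pinch_z is the distance from the TCP to the grasp point, in m); z points along the fingers, y is the line along which they close (so a half turn about z gives the same grasp; the last joint's range is limited). The gripper opens to 85 mm and grips with 20 to 120 N. Pads are 22 mm wide; open, the fingers measure 114 mm over their backs; the gripper's body (76 mm by 85 mm) begins 54 mm behind the grasp point. The pads swing forward as they close: fully open they stand 13 mm farther back than shut.
Start: joints at [1.31, 0.116, 1.442, -0, 1.584, -0.038], TCP at [0.149, 0.658, 0.231] pointing down, gripper open.
Joint ranges: [-2.83, 2.83], [-0.83, 2.19], [0.07, 2.5], [-1.14, 4.28], [0.01, 3], [-2.97, 2.97]. Speed limits (rad/s): [1.89, 1.89, 2.22, 3.14, 3.14, 3.14].

INTERFACE

Orientations are given as a rotation vector (axis times angle).
In Python, from workcell import * gives the robot as it stands.
- The arm moves only by the tool move_arm, never from a script. Its argument "motion" is a list of rows, each an object of numbers: "x", "y", "z": the shift along the tool's x, y, z in cm; "wx", "wy", "wz": the turn, a rotation vector about the tool's x, y, z in degrees. A call has 1 to 10 rows; each row is the pose to reach, as a shift and turn from the pose commanded when the call began, along the tool's axes at that moment; what a row does not reach only later rows make up. A row lasts 1/12 s, in which the tool goes at most 41.7 mm and 7.16 degrees, less where a joint would pass 70% of its speed; a pose out of reach is approached as far as the arm can. A call with a gripper value outside its range is refused whole. "fingers" is the closure in counts, from 0 (fully open) to 255 (shut), set as the call begins (left out, the last holds). The fingers move at their own pace and stop on an object; "grip_force" is the grip in N (left out, the last holds). Time passes only in rows, so rows that repeat a pose let the fingers close. It gives the time, the measured TCP pose, the force, the opening and the grip force at its end, in the units of the state.
- get_obs(): the state, without advancing time (a new reading comes with each control period).
- grab_frame(name): name is "side" or "top" or "wrist"; returns a dict with "img" (480x640x3 uint8, red, green, blue), "z_map" (480x640 float32, m along the optical axis (not along the pixel's ray), 0 where there is no reading), "fx", "fy", "cx", "cy" (pixels), "k1" (the pictures are not rectified: a ray, as slopes to the right and down, at radius r is drawn at 1 + k1 r^2 times it, then the intrinsics apply), "xyz" and "orientation" of the camera in the world. Camera axes: x right, y down, z forward; pixel columns grow to the right and rows downward; lengths in m; the calibration is good to about 2 mm. A picture is of the moment at which its call begins.
- finish_job(): hands the job in; it is judged then, once.
The state is a dict: "time": time; "joint_pos": joint angles; "qvel": joint speeds; "effort": joint torques, N m; "tcp_pos": TCP position; "orientation": TCP orientation; "force": force on the tool from outside, world axes, zero at the start; "wrist_torque": the same for the moment, N m; "gripper_width": finger opening in m; "grasp_force": force on a finger pad.
Only numpy, scipy, OpenCV 4.12 (cv2) and the standard library are available. Lean on these libraries where they do the work, as an engineer would, in place of code of your own. Each camera call takes 0.05 s, during which the arm holds its last target. There are 200 camera calls.

## Working session

There is one attempt and no reset: what is moved stays moved. The work goes in short steps, Python scripts to look and compute and a tool call to move; the robot and the scene stay as the last step left them, time stands still between calls to the robot, and variables do not carry over. Pictures are saved under pics/ and viewed, at most 10 in all, crops included, and the job is handed in when it is done.

Besides the shell and the picture viewer there is one more tool, called after "Emit:" by a JSON object that holds its "op" and its "data", one argument or row to a line. move_arm: Moves the arm, as the interface text tells. Its arguments: {"type":"object","properties":{"motion":{"type":"array"},"fingers":{"type":"number"},"grip_force":{"type":"number"}},"required":["motion"]}

```bash
mkdir -p pics; cat > h.py <<'E'
from workcell import *
import numpy as np, cv2
from scipy.spatial.transform import Rotation as R
def rays(f,uv):
    uv=np.atleast_2d(uv).astype(float)
    K=np.array([[f['fx'],0,f['cx']],[0,f['fy'],f['cy']],[0,0,1]])
    p=cv2.undistortPoints(uv[:,None],K,np.array([f['k1'],0,0,0,0.]))[:,0]
    return np.c_[p,np.ones(len(p))]@R.from_rotvec(f['orientation']).as_matrix().T if len(np.shape(f['orientation']))==1 and len(f['orientation'])==3 else None
def onz(f,uv,z):
    d=rays(f,uv); c=np.array(f['xyz']); return c+d*((z-c[2])/d[:,2])[:,None]
def save(f,n): cv2.imwrite('pics/'+n,f['img'][:,:,::-1])
E
python3 - <<'E'
from h import *
for n in ('top','side'):
    f=grab_frame(n); save(f,n+'0.png'); print(n,{k:f[k] for k in f if k not in('img','z_map')})
    hsv=cv2.cvtColor(f['img'],cv2.COLOR_RGB2HSV)
    m=(((hsv[...,0]<6)|(hsv[...,0]>174))&(hsv[...,1]>160)&(hsv[...,2]>70)).astype('uint8')
    nn,_,s,c=cv2.connectedComponentsWithStats(m)
    for i in range(1,nn):
        if s[i,4]>25: print(s[i],c[i],onz(f,c[i],.128 if n=='top' else .105))
o=get_obs();print(o)
E
```

```text
top {'fx': 466.16839381057815, 'fy': 466.16839381057815, 'cx': 318.6666879890961, 'cy': 243.2700442304763, 'k1': -0.09570342190904109, 'xyz': array([0.43278343, 0.02645167, 1.15310912]), 'orientation': array([-2.11087873,  2.16332993, -0.22240498])}
[145 117  35  35 548] [163.08029197 135.83941606] [[0.88702068 0.35777709 0.128     ]]
[345 302  11  10  90] [350.16666667 306.66666667] [[ 0.47870925 -0.06732283  0.128     ]]
[444 319  49  13  69] [462.17391304 322.24637681] [[ 0.4368413  -0.31456146  0.128     ]]
side {'fx': 461.6207618030239, 'fy': 461.6207618030239, 'cx': 315.71225896103977, 'cy': 240.02441360378765, 'k1': 0.032952150165366706, 'xyz': array([0.53462951, 0.7373215 , 0.96820445]), 'orientation': array([-0.15834189,  2.89120419, -1.06409256])}
[375 212  10  21 166] [379.70481928 221.71084337] [[ 0.48074467 -0.06948709  0.105     ]]
[131 374  41  42 572] [154.02272727 395.02272727] [[0.89764142 0.42546884 0.105     ]]
{'time': 0.1, 'joint_pos': array([ 1.31022840e+00,  1.16440310e-01,  1.44220543e+00,  2.63488879e-05,
        1.58398494e+00, -3.77949277e-02]), 'qvel': array([-0.00046715, -0.00236486, -0.00216151,  0.00044398, -0.00075044,
       -0.00193472]), 'effort': array([ 1.22220088e-03, -7.33658266e+01, -6.33789825e+01,  5.73271154e-05,
        4.89405968e-03, -2.56075430e-05]), 'tcp_pos': array([0.14908557, 0.65815732, 0.23063012]), 'orientation': array([-3.49187251e-01, -3.12194443e+00,  1.60617104e-03]), 'force': array([-0.0204784 ,  0.51236748, -0.6723413 ]), 'wrist_torque': array([-0.02953019, -0.00101793,  0.03082954]), 'grasp_force': 0.0, 'gripper_width': 0.0851248226234694}
```

View pics/top0.png

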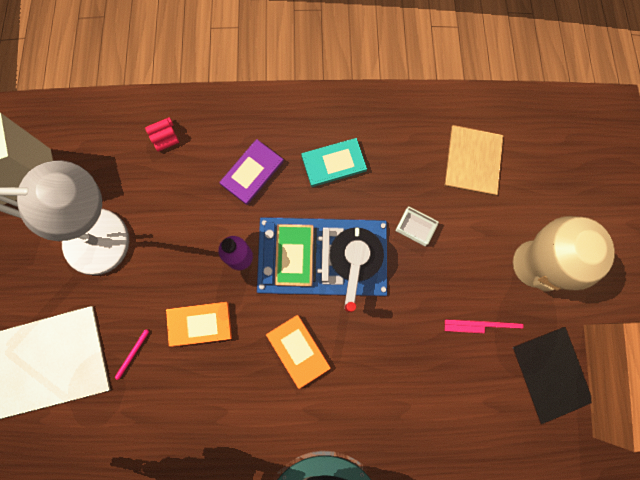

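View pics/side0.png

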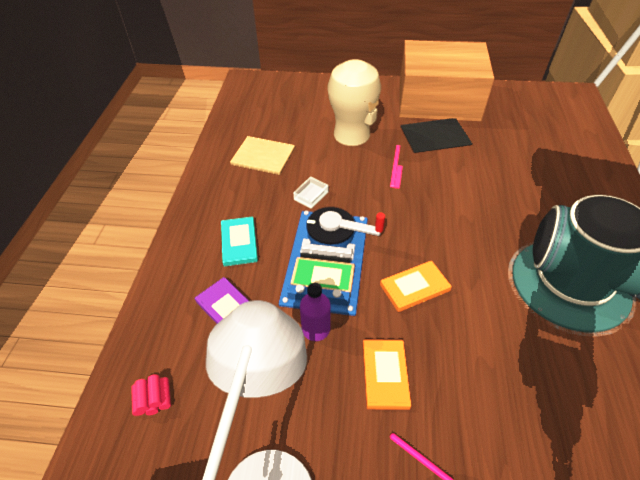

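The top view shows the vise at about (322,257), the knob at (350,307), the axis near (357,252) and the lamp head at (60,200). In the side view the knob is at (380,222) and the lamp head at (255,345). Next I'll measure the vise frame and the obstacles.

```bash
python3 - <<'E'
from h import *
f=grab_frame('top'); hsv=cv2.cvtColor(f['img'],cv2.COLOR_RGB2HSV)
m=cv2.inRange(hsv,(100,120,40),(120,255,255)); m[:200]=0;m[310:]=0;m[:,:250]=0;m[:,400:]=0
pts=cv2.findNonZero(m); b=cv2.boxPoints(cv2.minAreaRect(pts)); w=onz(f,b,.012); print(b,w)
c=w.mean(0)
e=[(w[(i+1)%4]-w[i]) for i in range(4)]; print([np.linalg.norm(v) for v in e])
L=max(e,key=lambda v:np.linalg.norm(v)); L=L/np.linalg.norm(L); L*=np.sign(L[1])
ax=c-L*.08; ax[2]=.06; yv=np.array([-L[1],L[0],0]); print('vise x',L,'axis',ax,'yaw',np.arctan2(L[1],L[0]))
k=onz(f,(350.2,306.7),.128)[0]; s=grab_frame('side'); 
r1=rays(f,(350.2,306.7))[0]; print('knob top',k,'dist',np.linalg.norm((k-ax)[:2]))
d=k-ax; print('lever', np.arctan2(-(d@L), d@yv))
print('mark',onz(f,(357,232),.056), 'ringcenter', onz(f,(357,254),.056))
for n,g,p in(('top',f,(60,200)),('side',s,(255,325)),('top',f,(10,193)),('side',s,(225,430)),('side',s,(315,290)),('side',s,(600,215))):
    z=g['z_map'][p[1],p[0]]; print(n,p,z, g['xyz']+rays(g,p)[0]*z)
import workcell; print([x for x in dir(workcell) if not x.startswith('_')])
print(R.from_rotvec(get_obs()['orientation']).as_matrix().round(3))
E
```

```text
[[256.84677 292.50705]
 [258.3776  217.49747]
 [387.50748 220.13278]
 [385.97665 295.14236]] [[ 0.52392264  0.14886524  0.012     ]
 [ 0.7119637   0.14441288  0.012     ]
 [ 0.69828843 -0.18091746  0.012     ]
 [ 0.50955225 -0.16716153  0.012     ]]
[np.float64(0.1880937586269792), np.float64(0.3256176313081775), np.float64(0.18923681898418995), np.float64(0.31635332829183965)]
vise x [ 0.04199792  0.9991177  -0.        ] axis [ 0.60757192 -0.09362964  0.06      ] yaw 1.5287860467104684
knob top [ 0.47863462 -0.0673933   0.128     ] dist 0.13157952855541402
lever -0.15873048256635888
mark [[ 0.66019231 -0.09725741  0.056     ]] ringcenter [[ 0.60652121 -0.09502231  0.056     ]]
top (60, 200) 0.72322035 [0.64285327 0.41958221 0.44517683]
side (255, 325) 0.584701 [0.65439844 0.45149621 0.45510195]
top (10, 193) 0.74186724 [0.66328265 0.5196697  0.42718149]
side (225, 430) 0.5482871 [0.67228099 0.56673328 0.40761867]
side (315, 290) 0.95999396 [0.61311752 0.19872453 0.1706227 ]
side (600, 215) 0.9804229 [ 0.03307183 -0.00197339  0.24596297]
['IKError', 'finish_job', 'get_obs', 'grab_frame', 'pinch_z']
[[-0.975  0.221 -0.   ]
 [ 0.221  0.975 -0.001]
 [-0.    -0.001 -1.   ]]
```

Emit:
{"op": "move_arm", "data": {
  "motion": [
    {"x": -48.2, "y": -63.5, "z": 0},
    {"x": -48.2, "y": -63.5, "z": 0},
    {"x": -48.2, "y": -63.5, "z": 0},
    {"x": -48.2, "y": -63.5, "z": 0},
    {"x": -48.2, "y": -63.5, "z": 0},
    {"x": -48.2, "y": -63.5, "z": 0},
    {"x": -48.2, "y": -63.5, "z": 0},
    {"x": -48.2, "y": -63.5, "z": 0},
    {"x": -48.2, "y": -63.5, "z": 0},
    {"x": -48.2, "y": -63.5, "z": 0}
  ]
}}

```text
invalid input
```

Emit:
{"op": "move_arm", "data": {
  "motion": [
    {"x": -3, "y": -4, "z": 0, "wx": 0, "wy": 0, "wz": 0}
  ],
  "fingers": 0,
  "grip_force": 40
}}

```text
time: 0.28
tcp_pos: [0.1645, 0.6229, 0.229]
orientation: [-0.345, -3.121, 0.003]
force: [0.6, -0.5, 1.1]
gripper_width: 0.0853
grasp_force: 0.0
```

Emit:
{"op": "move_arm", "data": {
  "motion": [
    {"x": -3, "y": -4},
    {"x": -6, "y": -8},
    {"x": -9, "y": -12},
    {"x": -12, "y": -16},
    {"x": -15, "y": -20},
    {"x": -18, "y": -24},
    {"x": -21, "y": -28},
    {"x": -24, "y": -32},
    {"x": -27, "y": -36},
    {"x": -30, "y": -40}
  ]
}}

```text
invalid input
```

Emit:
{"op": "move_arm", "data": {
  "motion": [
    {"x": -3, "y": -4, "z": 0, "wx": 0, "wy": 0, "wz": 0},
    {"x": -6, "y": -8, "z": 0, "wx": 0, "wy": 0, "wz": 0},
    {"x": -9, "y": -12, "z": 0, "wx": 0, "wy": 0, "wz": 0},
    {"x": -12, "y": -16, "z": 0, "wx": 0, "wy": 0, "wz": 0},
    {"x": -15, "y": -20, "z": 0, "wx": 0, "wy": 0, "wz": 0},
    {"x": -18, "y": -24, "z": 0, "wx": 0, "wy": 0, "wz": 0},
    {"x": -21, "y": -28, "z": 0, "wx": 0, "wy": 0, "wz": 0},
    {"x": -24, "y": -32, "z": 0, "wx": 0, "wy": 0, "wz": 0},
    {"x": -27, "y": -36, "z": 0, "wx": 0, "wy": 0, "wz": 0},
    {"x": -30, "y": -40, "z": 0, "wx": 0, "wy": 0, "wz": 0}
  ]
}}

```text
time: 1.12
tcp_pos: [0.3364, 0.2381, 0.2314]
orientation: [0.348, 3.122, 0.001]
force: [1.0, -0.2, 0.5]
gripper_width: 0.0854
grasp_force: 0.0
```

Emit:
{"op": "move_arm", "data": {
  "motion": [
    {"x": -2.4, "y": -3.1, "z": 0, "wx": 0, "wy": 0, "wz": 0},
    {"x": -4.8, "y": -6.2, "z": 0, "wx": 0, "wy": 0, "wz": 0},
    {"x": -7.2, "y": -9.3, "z": 0, "wx": 0, "wy": 0, "wz": 0},
    {"x": -9.6, "y": -12.4, "z": 0, "wx": 0, "wy": 0, "wz": 0},
    {"x": -12, "y": -15.5, "z": 0, "wx": 0, "wy": 0, "wz": 0},
    {"x": -14.4, "y": -18.6, "z": 0, "wx": 0, "wy": 0, "wz": 0},
    {"x": -16.8, "y": -21.7, "z": 0, "wx": 0, "wy": 0, "wz": 0},
    {"x": -19.2, "y": -24.8, "z": 0, "wx": 0, "wy": 0, "wz": 0},
    {"x": -20, "y": -25.8, "z": 0, "wx": 0, "wy": 0, "wz": 0},
    {"x": -20, "y": -25.8, "z": 0, "wx": 0, "wy": 0, "wz": 0}
  ]
}}

```text
time: 1.95
tcp_pos: [0.475, -0.0584, 0.2307]
orientation: [-0.354, -3.12, 0.0]
force: [-0.7, 1.2, 0.3]
gripper_width: 0.0855
grasp_force: 0.0
```

```bash
python3 - <<'E'
from h import *
o=get_obs();print(o['time'],o['tcp_pos'],o['orientation'],o['joint_pos'],pinch_z)
M=R.from_rotvec(o['orientation']).as_matrix();print(M.round(3))
f=grab_frame('wrist');save(f,'w1.png')
hsv=cv2.cvtColor(f['img'],cv2.COLOR_RGB2HSV)
m=(((hsv[...,0]<6)|(hsv[...,0]>174))&(hsv[...,1]>160)&(hsv[...,2]>70)).astype('uint8')
n,_,s,c=cv2.connectedComponentsWithStats(m)
for i in range(1,n):
    if s[i,4]>60:
        print(s[i],c[i],f['z_map'][int(c[i][1]),int(c[i][0])]); p=onz(f,c[i],.128)[0]; print(p,(p-o['tcp_pos'])@M)
E
```

```text
1.95 [ 0.47500042 -0.05838082  0.23070132] [-3.54373583e-01 -3.12037632e+00  4.43714924e-04] [-1.75387340e-01 -3.21143662e-01  1.84691308e+00 -3.54518561e-04
  1.61696149e+00 -1.52003368e+00] 0.0187
[[-0.975  0.224 -0.001]
 [ 0.224  0.975 -0.   ]
 [ 0.001 -0.    -1.   ]]
[290 224  33  46 909] [307.14411441 250.59185919] 0.256345
[ 0.47660097 -0.066548    0.128     ] [-0.00350612 -0.00755802  0.10270058]
```

View pics/w1.png

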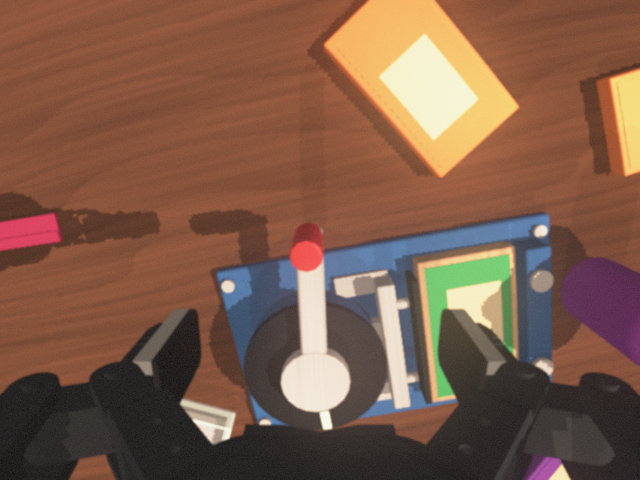

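The wrist view has the knob top at (307,257), the hub at (315,380) and the mark at (325,420). The fingers straddle the lever line, so I'm descending now.

Emit:
{"op": "move_arm", "data": {
  "motion": [
    {"x": -0.6, "y": -0.8, "z": 3, "wx": 0, "wy": 0, "wz": 0},
    {"x": -0.6, "y": -0.8, "z": 6, "wx": 0, "wy": 0, "wz": 0},
    {"x": -0.6, "y": -0.8, "z": 9, "wx": 0, "wy": 0, "wz": 0},
    {"x": -0.6, "y": -0.8, "z": 12, "wx": 0, "wy": 0, "wz": 0},
    {"x": -0.6, "y": -0.8, "z": 14, "wx": 0, "wy": 0, "wz": 0},
    {"x": -0.6, "y": -0.8, "z": 14.3, "wx": 0, "wy": 0, "wz": 0},
    {"x": -0.6, "y": -0.8, "z": 14.3, "wx": 0, "wy": 0, "wz": 0}
  ]
}}

```text
time: 2.58
tcp_pos: [0.4778, -0.064, 0.0878]
orientation: [-0.347, -3.121, -0.0]
force: [-0.2, -0.4, 0.4]
gripper_width: 0.0857
grasp_force: 0.0
```

Emit:
{"op": "move_arm", "data": {
  "motion": [
    {"x": 0, "y": 0, "z": 0, "wx": 0, "wy": 0, "wz": 0},
    {"x": 0, "y": 0, "z": 0, "wx": 0, "wy": 0, "wz": 0},
    {"x": 0, "y": 0, "z": 0, "wx": 0, "wy": 0, "wz": 0},
    {"x": 0, "y": 0, "z": 0, "wx": 0, "wy": 0, "wz": 0},
    {"x": 0, "y": 0, "z": 0, "wx": 0, "wy": 0, "wz": 0},
    {"x": 0, "y": 0, "z": 0, "wx": 0, "wy": 0, "wz": 0},
    {"x": 0, "y": 0, "z": 0, "wx": 0, "wy": 0, "wz": 0},
    {"x": 0, "y": 0, "z": 0, "wx": 0, "wy": 0, "wz": 0},
    {"x": 0, "y": 0, "z": 0, "wx": 0, "wy": 0, "wz": 0}
  ],
  "fingers": 255,
  "grip_force": 40
}}

```text
time: 3.33
tcp_pos: [0.4787, -0.0651, 0.089]
orientation: [0.349, 3.122, -0.0]
force: [-3.3, 1.0, 5.1]
gripper_width: 0.021
grasp_force: 38.8
```

```bash
cat > arc.py <<'E'
import sys; from h import *
# rows for swinging the lever: arc.py target_angle step ; axis from measurement
A=np.array([.6075,-.0938]); YAW=1.5288
o=get_obs(); M=R.from_rotvec(o['orientation']).as_matrix(); p=o['tcp_pos']
d=p[:2]-A; th=np.arctan2(d[1],d[0])-YAW-np.pi/2; th=(th+np.pi)%(2*np.pi)-np.pi
r=np.hypot(*d); tang=np.array([-d[1],d[0]])/r; F=o['force']
print('t',o['time'],'p',p.round(4),'lever',th.round(3),'r',r.round(4),'tool yaw err',round(np.degrees((np.arctan2(M[1,1],M[0,1])-np.arctan2(d[1],d[0])+np.pi/2+np.pi/2)%np.pi-np.pi/2),1),'Ftan',(F[:2]@tang).round(2),'Frad',(F[:2]@d/r).round(2),'Fz',F[2].round(1),'w',o['gripper_width'],'g',o['grasp_force'])
for a in sys.argv[1:]:
    a=float(a); q=YAW+np.pi/2+a; t=np.r_[A+.130*np.array([np.cos(q),np.sin(q)]),.087]
    s=(t-p)@M*100; print(a,s.round(2),'wz',round(np.degrees(-(a-th)),1))
E
python3 arc.py -.3 -.45 -.6 0 .15 .3 .45 .6
```

```text
t 3.3333 p [ 0.4787 -0.0651  0.089 ] lever -0.178 r 0.132 tool yaw err -0.2 Ftan -0.26 Frad 3.43 Fz 5.1 w 0.02100449690742124 g 38.84760618209839
-0.3 [-0.29  1.59  0.2 ] wz 7.0
-0.45 [-0.67  3.5   0.2 ] wz 15.6
-0.6 [-1.32  5.33  0.2 ] wz 24.2
0.0 [-0.41 -2.3   0.2 ] wz -10.2
0.15 [-0.9  -4.18  0.2 ] wz -18.8
0.3 [-1.67 -5.97  0.2 ] wz -27.4
0.45 [-2.7  -7.62  0.2 ] wz -36.0
0.6 [-3.97 -9.11  0.2 ] wz -44.6
```

Emit:
{"op": "move_arm", "data": {
  "motion": [
    {"x": -0.1, "y": -0.8, "z": 0, "wx": 0, "wy": 0, "wz": -3.5},
    {"x": -0.25, "y": -1.5, "z": 0, "wx": 0, "wy": 0, "wz": -6.8},
    {"x": -0.4, "y": -2.3, "z": 0, "wx": 0, "wy": 0, "wz": -10.2},
    {"x": -0.55, "y": -2.9, "z": 0, "wx": 0, "wy": 0, "wz": -13},
    {"x": -0.7, "y": -3.6, "z": 0, "wx": 0, "wy": 0, "wz": -16},
    {"x": -0.9, "y": -4.2, "z": 0, "wx": 0, "wy": 0, "wz": -18.8},
    {"x": -1.15, "y": -4.8, "z": 0, "wx": 0, "wy": 0, "wz": -21.7},
    {"x": -1.4, "y": -5.4, "z": 0, "wx": 0, "wy": 0, "wz": -24.5},
    {"x": -1.67, "y": -5.97, "z": 0, "wx": 0, "wy": 0, "wz": -27.4},
    {"x": -2, "y": -6.55, "z": 0, "wx": 0, "wy": 0, "wz": -30.3}
  ]
}}

```text
time: 4.17
tcp_pos: [0.4823, -0.1338, 0.0889]
orientation: [0.482, -3.101, -0.001]
force: [-18.5, 1.0, 14.3]
gripper_width: 0.0207
grasp_force: 39.6
```

```bash
python3 arc.py .4 .45 .5 .55 .6 .65 .7 .74
```

```text
t 4.1667 p [ 0.4823 -0.1338  0.0889] lever 0.351 r 0.1314 tool yaw err -0.1 Ftan -6.59 Frad 17.27 Fz 14.3 w 0.02073350318245977 g 39.579094648361206
0.4 [-0.16 -0.63  0.19] wz -2.8
0.45 [-0.21 -1.28  0.19] wz -5.7
0.5 [-0.29 -1.93  0.19] wz -8.5
0.55 [-0.4  -2.57  0.19] wz -11.4
0.6 [-0.55 -3.2   0.19] wz -14.3
0.65 [-0.72 -3.83  0.18] wz -17.1
0.7 [-0.93 -4.44  0.18] wz -20.0
0.74 [-1.12 -4.93  0.18] wz -22.3
```

Emit:
{"op": "move_arm", "data": {
  "motion": [
    {"x": 0.2, "y": -0.5, "z": -0.15, "wx": 0, "wy": 0, "wz": -2.2},
    {"x": 0.2, "y": -1.0, "z": -0.15, "wx": 0, "wy": 0, "wz": -4.3},
    {"x": 0.15, "y": -1.5, "z": -0.15, "wx": 0, "wy": 0, "wz": -6.5},
    {"x": 0.1, "y": -2.0, "z": -0.15, "wx": 0, "wy": 0, "wz": -8.7},
    {"x": 0.0, "y": -2.5, "z": -0.15, "wx": 0, "wy": 0, "wz": -10.9},
    {"x": -0.1, "y": -3.0, "z": -0.15, "wx": 0, "wy": 0, "wz": -13.1},
    {"x": -0.25, "y": -3.5, "z": -0.15, "wx": 0, "wy": 0, "wz": -15.4}
  ]
}}

```text
time: 4.75
tcp_pos: [0.4966, -0.1647, 0.0892]
orientation: [-0.894, 3.011, 0.005]
force: [2.8, 12.6, -3.4]
gripper_width: 0.0213
grasp_force: 43.0
```

```bash
python3 arc.py .7 .72 .6 .4 .2 0 -.2 -.4 -.6 -.7; python3 - <<'E'
from h import *
f=grab_frame('top');print(f['img'][225:285,320:400].shape); cv2.imwrite('pics/t1.png',cv2.resize(f['img'][205:325,240:400,::-1],None,fx=5,fy=5,interpolation=2))
E
```

```text
t 4.75 p [ 0.4966 -0.1647  0.0892] lever 0.611 r 0.1316 tool yaw err 0.5 Ftan -9.1 Frad -9.09 Fz -3.4 w 0.02125196803493549 g 43.0326372385025
0.7 [-0.2  -1.16  0.22] wz -5.1
0.72 [-0.23 -1.42  0.22] wz -6.3
0.6 [-0.16  0.14  0.22] wz 0.6
0.4 [-0.47  2.71  0.23] wz 12.1
0.2 [-1.29  5.18  0.23] wz 23.5
0.0 [-2.57  7.43  0.24] wz 35.0
-0.2 [-4.28  9.38  0.25] wz 46.4
-0.4 [-6.35 10.96  0.26] wz 57.9
-0.6 [-8.68 12.09  0.27] wz 69.4
-0.7 [-9.93 12.48  0.27] wz 75.1
(60, 80, 3)
```

View pics/t1.png

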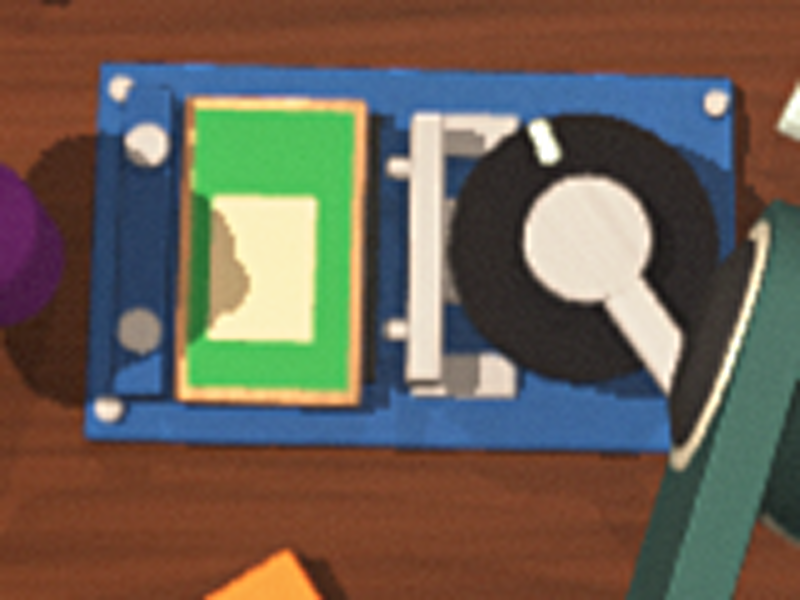

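The mark has turned about 0.4 rad counter-clockwise, so positive is the gripping way. I'll finish this stroke and then swing back.

Emit:
{"op": "move_arm", "data": {
  "motion": [
    {"x": -0.1, "y": -0.4, "z": 0, "wx": 0, "wy": 0, "wz": -2},
    {"x": -0.15, "y": -0.8, "z": 0, "wx": 0, "wy": 0, "wz": -3.8},
    {"x": -0.2, "y": -1.2, "z": 0, "wx": 0, "wy": 0, "wz": -5.5},
    {"x": -0.2, "y": -1.2, "z": 0, "wx": 0, "wy": 0, "wz": -5.5}
  ]
}}

```text
time: 5.13
tcp_pos: [0.5039, -0.1749, 0.0892]
orientation: [1.036, -2.963, -0.003]
force: [-6.8, 2.5, 0.1]
gripper_width: 0.021
grasp_force: 43.4
```

```bash
python3 arc.py
```

```text
t 5.1333 p [ 0.5039 -0.1749  0.0892] lever 0.706 r 0.1315 tool yaw err 0.5 Ftan -6.13 Frad 3.85 Fz 0.1 w 0.02103469370859368 g 43.42640519142151
```

Emit:
{"op": "move_arm", "data": {
  "motion": [
    {"x": -0.1, "y": 1.6, "z": 0, "wx": 0, "wy": 0, "wz": 7},
    {"x": -0.39, "y": 3.17, "z": 0, "wx": 0, "wy": 0, "wz": 14},
    {"x": -0.87, "y": 4.69, "z": 0, "wx": 0, "wy": 0, "wz": 21},
    {"x": -1.53, "y": 6.15, "z": 0, "wx": 0, "wy": 0, "wz": 28},
    {"x": -2.37, "y": 7.51, "z": 0, "wx": 0, "wy": 0, "wz": 35},
    {"x": -2.37, "y": 7.51, "z": 0, "wx": 0, "wy": 0, "wz": 35}
  ]
}}

```text
time: 5.63
tcp_pos: [0.4757, -0.0991, 0.0892]
orientation: [0.081, -3.139, -0.002]
force: [-4.9, 2.0, -3.1]
gripper_width: 0.021
grasp_force: 43.0
```

```bash
python3 arc.py
```

```text
t 5.6333 p [ 0.4757 -0.0991  0.0892] lever 0.082 r 0.132 tool yaw err 0.6 Ftan -2.19 Frad 4.85 Fz -3.1 w 0.021044623274485173 g 42.951403856277466
```

Emit:
{"op": "move_arm", "data": {
  "motion": [
    {"x": -0.1, "y": 1.6, "z": 0, "wx": 0, "wy": 0, "wz": 7},
    {"x": -0.39, "y": 3.17, "z": 0, "wx": 0, "wy": 0, "wz": 14},
    {"x": -0.87, "y": 4.69, "z": 0, "wx": 0, "wy": 0, "wz": 21},
    {"x": -1.53, "y": 6.15, "z": 0, "wx": 0, "wy": 0, "wz": 28},
    {"x": -2.37, "y": 7.51, "z": 0, "wx": 0, "wy": 0, "wz": 35},
    {"x": -3.35, "y": 8.8, "z": 0, "wx": 0, "wy": 0, "wz": 42},
    {"x": -3.65, "y": 9.15, "z": 0, "wx": 0, "wy": 0, "wz": 44},
    {"x": -3.65, "y": 9.15, "z": 0, "wx": 0, "wy": 0, "wz": 44}
  ]
}}

```text
time: 6.3
tcp_pos: [0.5075, -0.0063, 0.0892]
orientation: [-1.09, -2.945, -0.001]
force: [-2.0, 7.0, -2.7]
gripper_width: 0.0213
grasp_force: 43.0
```

```bash
python3 arc.py
```

```text
t 6.3 p [ 0.5075 -0.0063  0.0892] lever -0.677 r 0.1329 tool yaw err 0.6 Ftan -3.96 Frad 6.1 Fz -2.7 w 0.02129028359662988 g 43.031947016716
```

Emit:
{"op": "move_arm", "data": {
  "motion": [
    {"x": -0.1, "y": -1.6, "z": 0, "wx": 0, "wy": 0, "wz": -7},
    {"x": -0.39, "y": -3.17, "z": 0, "wx": 0, "wy": 0, "wz": -14},
    {"x": -0.87, "y": -4.69, "z": 0, "wx": 0, "wy": 0, "wz": -21},
    {"x": -1.53, "y": -6.15, "z": 0, "wx": 0, "wy": 0, "wz": -28},
    {"x": -2.37, "y": -7.51, "z": 0, "wx": 0, "wy": 0, "wz": -35},
    {"x": -2.37, "y": -7.51, "z": 0, "wx": 0, "wy": 0, "wz": -35}
  ]
}}

```text
time: 6.8
tcp_pos: [0.4759, -0.0813, 0.0892]
orientation: [-0.139, -3.138, -0.002]
force: [-0.8, 7.6, -4.9]
gripper_width: 0.021
grasp_force: 42.9
```

```bash
python3 arc.py
```

```text
t 6.8 p [ 0.4759 -0.0813  0.0892] lever -0.052 r 0.1322 tool yaw err 0.3 Ftan -7.45 Frad 1.47 Fz -4.9 w 0.02097363420589766 g 42.88757264614105
```

Emit:
{"op": "move_arm", "data": {
  "motion": [
    {"x": -0.03, "y": -0.8, "z": 0, "wx": 0, "wy": 0, "wz": -3.5},
    {"x": -0.1, "y": -1.6, "z": 0, "wx": 0, "wy": 0, "wz": -7},
    {"x": -0.22, "y": -2.4, "z": 0, "wx": 0, "wy": 0, "wz": -10.5},
    {"x": -0.22, "y": -2.4, "z": 0, "wx": 0, "wy": 0, "wz": -10.5}
  ]
}}

```text
time: 7.13
tcp_pos: [0.4759, -0.1042, 0.0892]
orientation: [0.136, -3.137, -0.003]
force: [-3.0, 7.5, -2.3]
gripper_width: 0.0211
grasp_force: 43.1
```

```bash
python3 arc.py
```

```text
t 7.1333 p [ 0.4759 -0.1042  0.0892] lever 0.121 r 0.132 tool yaw err 0.4 Ftan -7.73 Frad 2.35 Fz -2.3 w 0.02108298044035242 g 43.121100068092346
```

```bash
cat >> arc.py <<'E'
T=o['wrist_torque']; print('Tq',T.round(3),'equiv knob N',(F[:2]@tang+T[2]/.13).round(2))
E
python3 arc.py
```

```text
t 7.1333 p [ 0.4759 -0.1042  0.0892] lever 0.121 r 0.132 tool yaw err 0.4 Ftan -7.73 Frad 2.35 Fz -2.3 w 0.02108298044035242 g 43.121100068092346
Tq [1.267 0.466 0.389] equiv knob N -4.74
```

Emit:
{"op": "move_arm", "data": {
  "motion": [
    {"x": -0.03, "y": -0.8, "z": 0, "wx": 0, "wy": 0, "wz": -3.5},
    {"x": -0.1, "y": -1.6, "z": 0, "wx": 0, "wy": 0, "wz": -7},
    {"x": -0.22, "y": -2.4, "z": 0, "wx": 0, "wy": 0, "wz": -10.5},
    {"x": -0.22, "y": -2.4, "z": 0, "wx": 0, "wy": 0, "wz": -10.5}
  ]
}}

```text
time: 7.47
tcp_pos: [0.4802, -0.1279, 0.0892]
orientation: [0.422, -3.111, -0.003]
force: [-5.2, 6.4, -0.4]
gripper_width: 0.0208
grasp_force: 43.3
```

```bash
python3 arc.py
```

```text
t 7.4667 p [ 0.4802 -0.1279  0.0892] lever 0.304 r 0.1318 tool yaw err 0.5 Ftan -7.53 Frad 3.36 Fz -0.4 w 0.02084014468399172 g 43.30743491649628
Tq [1.111 0.776 0.338] equiv knob N -4.93
```

Emit:
{"op": "move_arm", "data": {
  "motion": [
    {"x": -0.03, "y": -0.8, "z": 0, "wx": 0, "wy": 0, "wz": -3.5},
    {"x": -0.1, "y": -1.6, "z": 0, "wx": 0, "wy": 0, "wz": -7},
    {"x": -0.22, "y": -2.4, "z": 0, "wx": 0, "wy": 0, "wz": -10.5},
    {"x": -0.22, "y": -2.4, "z": 0, "wx": 0, "wy": 0, "wz": -10.5}
  ]
}}

```text
time: 7.8
tcp_pos: [0.4887, -0.1505, 0.0892]
orientation: [0.705, -3.059, -0.003]
force: [-7.7, 5.3, 1.1]
gripper_width: 0.0209
grasp_force: 43.5
```

```bash
python3 arc.py
```

```text
t 7.8 p [ 0.4887 -0.1505  0.0892] lever 0.487 r 0.1317 tool yaw err 0.4 Ftan -8.12 Frad 4.69 Fz 1.1 w 0.02089365786084178 g 43.49143087863922
Tq [0.984 1.049 0.293] equiv knob N -5.86
```

Emit:
{"op": "move_arm", "data": {
  "motion": [
    {"x": -0.03, "y": -0.8, "z": 0, "wx": 0, "wy": 0, "wz": -3.5},
    {"x": -0.1, "y": -1.6, "z": 0, "wx": 0, "wy": 0, "wz": -7},
    {"x": -0.22, "y": -2.4, "z": 0, "wx": 0, "wy": 0, "wz": -10.5},
    {"x": -0.22, "y": -2.4, "z": 0, "wx": 0, "wy": 0, "wz": -10.5}
  ]
}}

```text
time: 8.13
tcp_pos: [0.5011, -0.1712, 0.0892]
orientation: [0.982, -2.981, -0.004]
force: [-9.6, 4.7, 1.8]
gripper_width: 0.0212
grasp_force: 43.7
```

```bash
python3 arc.py; python3 - <<'E'
from h import *
f=grab_frame('top'); cv2.imwrite('pics/t2.png',cv2.resize(f['img'][205:325,240:400,::-1],None,fx=5,fy=5,interpolation=2))
E
```

```text
t 8.1333 p [ 0.5011 -0.1712  0.0892] lever 0.671 r 0.1315 tool yaw err 0.4 Ftan -9.41 Frad 4.96 Fz 1.8 w 0.021166417386297053 g 43.65004599094391
Tq [0.796 1.397 0.281] equiv knob N -7.25
```

View pics/t2.png

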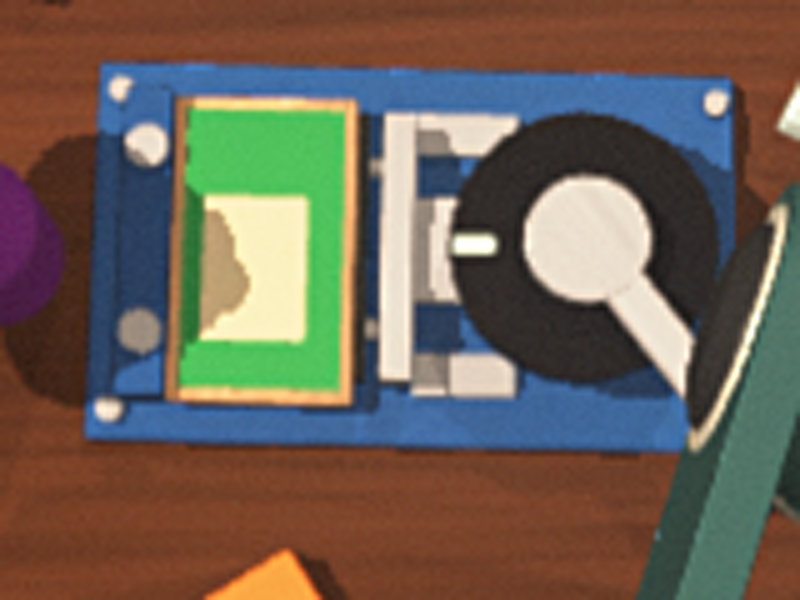

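The board is now against the stop (its left edge touches the bar at about x=170) and the knob force is up to 7.3 N. The mark points along the vise's +x, so one short stroke is left.

Emit:
{"op": "move_arm", "data": {
  "motion": [
    {"x": -0.1, "y": 1.6, "z": 0, "wx": 0, "wy": 0, "wz": 7},
    {"x": -0.39, "y": 3.17, "z": 0, "wx": 0, "wy": 0, "wz": 14},
    {"x": -0.87, "y": 4.69, "z": 0, "wx": 0, "wy": 0, "wz": 21},
    {"x": -1.53, "y": 6.15, "z": 0, "wx": 0, "wy": 0, "wz": 28},
    {"x": -2.37, "y": 7.51, "z": 0, "wx": 0, "wy": 0, "wz": 35},
    {"x": -3.37, "y": 8.77, "z": 0, "wx": 0, "wy": 0, "wz": 42},
    {"x": -3.37, "y": 8.77, "z": 0, "wx": 0, "wy": 0, "wz": 42}
  ]
}}

```text
time: 8.77
tcp_pos: [0.4763, -0.0781, 0.0892]
orientation: [-0.171, -3.136, -0.002]
force: [-3.9, 2.6, -4.6]
gripper_width: 0.0206
grasp_force: 42.9
```

```bash
python3 arc.py
```

```text
t 8.7667 p [ 0.4763 -0.0781  0.0892] lever -0.077 r 0.1321 tool yaw err 0.6 Ftan -2.08 Frad 4.13 Fz -4.6 w 0.020566689915695924 g 42.8758442401886
Tq [0.668 0.39  0.311] equiv knob N 0.31
```

Emit:
{"op": "move_arm", "data": {
  "motion": [
    {"x": -0.03, "y": -0.8, "z": 0, "wx": 0, "wy": 0, "wz": -3.5},
    {"x": -0.1, "y": -1.6, "z": 0, "wx": 0, "wy": 0, "wz": -7},
    {"x": -0.22, "y": -2.4, "z": 0, "wx": 0, "wy": 0, "wz": -10.5},
    {"x": -0.39, "y": -3.17, "z": 0, "wx": 0, "wy": 0, "wz": -14},
    {"x": -0.5, "y": -3.6, "z": 0, "wx": 0, "wy": 0, "wz": -16},
    {"x": -0.5, "y": -3.6, "z": 0, "wx": 0, "wy": 0, "wz": -16}
  ]
}}

```text
time: 9.27
tcp_pos: [0.4777, -0.117, 0.0892]
orientation: [0.284, -3.127, -0.002]
force: [-3.7, 4.2, -3.1]
gripper_width: 0.0207
grasp_force: 43.1
```

```bash
python3 arc.py
```

```text
t 9.2667 p [ 0.4777 -0.117   0.0892] lever 0.219 r 0.1319 tool yaw err 0.3 Ftan -4.77 Frad 2.95 Fz -3.1 w 0.020710109459772398 g 43.05900156497955
Tq [0.754 0.605 0.411] equiv knob N -1.61
```

Still in the play, so I'll go on in small steps.

Emit:
{"op": "move_arm", "data": {
  "motion": [
    {"x": -0.02, "y": -0.6, "z": 0, "wx": 0, "wy": 0, "wz": -2.6},
    {"x": -0.06, "y": -1.2, "z": 0, "wx": 0, "wy": 0, "wz": -5.2},
    {"x": -0.06, "y": -1.2, "z": 0, "wx": 0, "wy": 0, "wz": -5.2}
  ]
}}

```text
time: 9.52
tcp_pos: [0.4803, -0.1282, 0.0892]
orientation: [0.427, -3.11, -0.004]
force: [-7.1, 8.0, 0.2]
gripper_width: 0.021
grasp_force: 43.4
```

```bash
python3 arc.py
```

```text
t 9.5167 p [ 0.4803 -0.1282  0.0892] lever 0.306 r 0.1318 tool yaw err 0.5 Ftan -9.54 Frad 4.79 Fz 0.2 w 0.02095147606687345 g 43.41967284679413
Tq [1.286 1.077 0.32 ] equiv knob N -7.09
```

Emit:
{"op": "move_arm", "data": {
  "motion": [
    {"x": -0.02, "y": -0.6, "z": 0, "wx": 0, "wy": 0, "wz": -2.6},
    {"x": -0.06, "y": -1.2, "z": 0, "wx": 0, "wy": 0, "wz": -5.2},
    {"x": -0.06, "y": -1.2, "z": 0, "wx": 0, "wy": 0, "wz": -5.2}
  ]
}}

```text
time: 9.77
tcp_pos: [0.484, -0.1396, 0.0892]
orientation: [0.567, -3.087, -0.004]
force: [-10.0, 8.0, 1.6]
gripper_width: 0.0207
grasp_force: 43.6
```

```bash
python3 arc.py
```

```text
t 9.7667 p [ 0.484  -0.1396  0.0892] lever 0.397 r 0.1317 tool yaw err 0.5 Ftan -11.01 Frad 6.6 Fz 1.6 w 0.02073055013537833 g 43.56294929981232
Tq [1.299 1.402 0.34 ] equiv knob N -8.4
```

Emit:
{"op": "move_arm", "data": {
  "motion": [
    {"x": -0.01, "y": -0.45, "z": 0, "wx": 0, "wy": 0, "wz": -2},
    {"x": -0.04, "y": -0.9, "z": 0, "wx": 0, "wy": 0, "wz": -4},
    {"x": -0.04, "y": -0.9, "z": 0, "wx": 0, "wy": 0, "wz": -4}
  ]
}}

```text
time: 10.02
tcp_pos: [0.4874, -0.1478, 0.0892]
orientation: [0.674, -3.065, -0.004]
force: [-12.3, 6.6, 2.2]
gripper_width: 0.0212
grasp_force: 43.6
```

```bash
python3 arc.py
```

```text
t 10.0167 p [ 0.4874 -0.1478  0.0892] lever 0.465 r 0.1317 tool yaw err 0.6 Ftan -11.08 Frad 8.48 Fz 2.2 w 0.021204523094132365 g 43.637807965278625
Tq [1.137 1.588 0.25 ] equiv knob N -9.16
```

Firm at about 9.2 N. Swinging back the loose way.

Emit:
{"op": "move_arm", "data": {
  "motion": [
    {"x": -0.1, "y": 1.6, "z": 0, "wx": 0, "wy": 0, "wz": 7},
    {"x": -0.39, "y": 3.17, "z": 0, "wx": 0, "wy": 0, "wz": 14},
    {"x": -0.87, "y": 4.69, "z": 0, "wx": 0, "wy": 0, "wz": 21},
    {"x": -1.53, "y": 6.15, "z": 0, "wx": 0, "wy": 0, "wz": 28},
    {"x": -2.37, "y": 7.51, "z": 0, "wx": 0, "wy": 0, "wz": 35},
    {"x": -2.37, "y": 7.51, "z": 0, "wx": 0, "wy": 0, "wz": 35}
  ]
}}

```text
time: 10.52
tcp_pos: [0.4779, -0.0677, 0.0892]
orientation: [-0.296, -3.126, -0.002]
force: [-5.2, 4.0, -2.0]
gripper_width: 0.021
grasp_force: 43.0
```

Emit:
{"op": "move_arm", "data": {
  "motion": [
    {"x": -0.1, "y": 1.6, "z": 0, "wx": 0, "wy": 0, "wz": 7},
    {"x": -0.37, "y": 3.17, "z": 0, "wx": 0, "wy": 0, "wz": 14},
    {"x": -0.84, "y": 4.69, "z": 0, "wx": 0, "wy": 0, "wz": 21},
    {"x": -1.48, "y": 6.15, "z": 0, "wx": 0, "wy": 0, "wz": 28},
    {"x": -2, "y": 7.1, "z": 0, "wx": 0, "wy": 0, "wz": 32.5},
    {"x": -2, "y": 7.1, "z": 0, "wx": 0, "wy": 0, "wz": 32.5}
  ]
}}

```text
time: 11.02
tcp_pos: [0.5107, -0.0023, 0.0892]
orientation: [-1.15, -2.921, 0.0]
force: [-5.2, 3.1, -1.2]
gripper_width: 0.0211
grasp_force: 43.3
```

```bash
python3 arc.py
```

```text
t 11.0167 p [ 0.5107 -0.0023  0.0892] lever -0.715 r 0.1332 tool yaw err 0.4 Ftan 1.34 Frad 5.9 Fz -1.2 w 0.021088822866774118 g 43.26225221157074
Tq [ 0.608  0.764 -0.294] equiv knob N -0.92
```

Emit:
{"op": "move_arm", "data": {
  "motion": [
    {"x": 0, "y": 0.3, "z": 0, "wx": 0, "wy": 0, "wz": 1.3},
    {"x": -0.01, "y": 0.55, "z": 0, "wx": 0, "wy": 0, "wz": 2.4},
    {"x": -0.01, "y": 0.55, "z": 0, "wx": 0, "wy": 0, "wz": 2.4}
  ]
}}

```text
time: 11.27
tcp_pos: [0.5137, 0.0007, 0.0893]
orientation: [-1.204, -2.899, -0.0]
force: [-5.9, 6.2, -3.0]
gripper_width: 0.021
grasp_force: 43.1
```

```bash
python3 arc.py
```

```text
t 11.2667 p [0.5137 0.0007 0.0893] lever -0.747 r 0.1332 tool yaw err 0.1 Ftan -0.15 Frad 8.57 Fz -3.0 w 0.02101693576358653 g 43.09029400348663
Tq [ 1.053  0.845 -0.134] equiv knob N -1.18
```

Emit:
{"op": "move_arm", "data": {
  "motion": [
    {"x": 0, "y": 0, "z": 0, "wx": 0, "wy": 0, "wz": 0},
    {"x": 0, "y": 0, "z": 0, "wx": 0, "wy": 0, "wz": 0},
    {"x": 0, "y": 0, "z": 0, "wx": 0, "wy": 0, "wz": 0},
    {"x": 0, "y": 0, "z": 0, "wx": 0, "wy": 0, "wz": 0},
    {"x": 0, "y": 0, "z": 0, "wx": 0, "wy": 0, "wz": 0},
    {"x": 0, "y": 0, "z": 0, "wx": 0, "wy": 0, "wz": 0},
    {"x": 0, "y": 0, "z": 0, "wx": 0, "wy": 0, "wz": 0},
    {"x": 0, "y": 0, "z": 0, "wx": 0, "wy": 0, "wz": 0}
  ],
  "fingers": 0
}}

```text
time: 11.93
tcp_pos: [0.5144, 0.0, 0.0899]
orientation: [1.204, 2.902, 0.0]
force: [0.8, -0.7, 0.7]
gripper_width: 0.0851
grasp_force: 0.0
```

Emit:
{"op": "move_arm", "data": {
  "motion": [
    {"x": 0, "y": 0, "z": -2, "wx": 0, "wy": 0, "wz": 0},
    {"x": 0, "y": 0, "z": -5, "wx": 0, "wy": 0, "wz": 0},
    {"x": 0, "y": 0, "z": -8, "wx": 0, "wy": 0, "wz": 0},
    {"x": 2, "y": 0, "z": -11, "wx": 0, "wy": 0, "wz": 0},
    {"x": 4, "y": 0, "z": -14, "wx": 0, "wy": 0, "wz": 0},
    {"x": 6, "y": 0, "z": -16, "wx": 0, "wy": 0, "wz": 0},
    {"x": 8, "y": 0, "z": -16, "wx": 0, "wy": 0, "wz": 0},
    {"x": 8, "y": 0, "z": -16, "wx": 0, "wy": 0, "wz": 0}
  ]
}}

```text
time: 12.6
tcp_pos: [0.4567, 0.0583, 0.2517]
orientation: [1.201, 2.9, 0.003]
force: [-0.8, 0.2, -0.8]
gripper_width: 0.0852
grasp_force: 0.0
```

```bash
python3 - <<'E'
from h import *
o=get_obs();print(o['tcp_pos'],o['force'],o['gripper_width'])
f=grab_frame('side'); cv2.imwrite('pics/s3.png',cv2.resize(f['img'][170:330,260:440,::-1],None,fx=3.5,fy=3.5,interpolation=2))
hsv=cv2.cvtColor(f['img'],cv2.COLOR_RGB2HSV)
m=(((hsv[...,0]<6)|(hsv[...,0]>174))&(hsv[...,1]>160)&(hsv[...,2]>70)).astype('uint8')
n,_,s,c=cv2.connectedComponentsWithStats(m)
for i in range(1,n):
    if s[i,4]>60:
        k=onz(f,c[i],.105)[0]; d=k[:2]-[.6075,-.0938]; print(s[i],k,(np.arctan2(d[1],d[0])-1.5288-np.pi/2+np.pi)%(2*np.pi)-np.pi)
E
```

```text
[0.4567406  0.05831965 0.25170215] [-0.79575718  0.20207955 -0.79731208] 0.08519777172834538
[361 231  10  22 162] [ 0.51502309 -0.00161132  0.105     ] -0.7418410386746346
[131 374  41  42 528] [0.89735014 0.42371313 0.105     ] -2.03935125970027
```

View pics/s3.png

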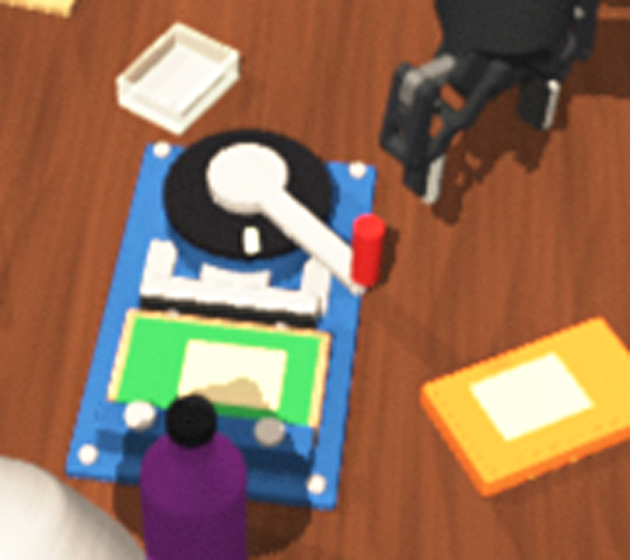

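The lever rests at -0.74 rad with its knob at about (367,250) in the crop, the mark is on the vise's +x side at (251,241), and the board is against the stop. The gripper is clear, so I'm handing in.

```bash
python3 -c "
from workcell import *
print(finish_job())"
```

```text
the job is handed in; nothing more can be done
None
```

The board is clamped firm at about 9 N at the knob (roughly 25 N on the board), the ring was turned counter-clockwise, the lever is let go at about -0.74 rad, nothing beside the vise was seen to be disturbed, and the job is handed in; no verdict came back.

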